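# Find the key to the oxide chest and lay its lid back

## Task

One of the three keys standing in the wooden block fits the locked steel oxide chest. Try them in the lock, pressed fully home and turned clockwise without forcing: put a key that will not turn back in the block, and when one turns, turn it as far as it goes, draw it out and lay it in the shallow tray. Then lift the lid by its handle, swing it past upright, lower it gently onto its rests and leave it there, with the other things on the table where they were.

Things in the scene. Friction and masses are not known exactly. Their poses are not given: they have to be found in the camera images.
- chest: grey steel chest, 180 mm deep (its x), 300 mm wide (its y), 110 mm high, fixed; origin at the centre of its underside, its front faces its own -x. The front 55 mm of its top is a fixed rail that carries the lock near the right-hand end; behind the rail lies the hinged lid
- lock (a point): centre of the lock's face: a round brass plug 40 mm across, 2.5 mm above the rail, axis vertical. With the plug at 0 its keyway, a slot 29 mm long and 6.2 mm wide with a mouth flared to 36 by 11 mm, runs along the chest's x. Every key goes in from above, at plug 0, until its collar rests on this face; the wards inside let only the right key, fully home, turn
- plug (a joint): turn of the plug and its cam, clockwise seen from above: 0 = locked, 1.4 rad = its stop; stays where it is left; the right key turns it with less than 0.15 N m. The key has 0.11 rad of play in the keyway before the plug follows. The cam clears the lid at 1.0 rad; above 1.1 counts as unlocked. A key comes out upward only near 0 or with the plug near its stop
- lid (a joint): opening of the lid about its level hinge along its far (+x) edge: 0 = closed, 1.57 = upright, 1.92 rad = leaning back on its rests. 0.38 kg, swings freely, falls shut or falls back by itself. While locked it lifts only about 0.05 rad
- lid_bar (a point): middle of the lid's handle, moving with the lid: a round steel bar 10 mm thick, 90 mm long along the chest's y, held by an arm at each end at the lid's front edge. With the lid closed it is 143 mm in front of the hinge line and 26 mm above the chest's rail, with 25 mm free before and behind it
- lid_hinge (a point): point on the hinge line straight behind the middle of the handle, fixed to the chest, 110 mm above the table
- key_block: wooden key block, 52 mm (its x) by 172 mm (its y), 50 mm high, fixed; origin at the centre of its underside. Three slots from the top, at y = -50, 0 and 50 mm, each 10 mm (x) by 32 mm (y) and 40 mm deep; a key stands in a slot with its collar on the block's top and its blade's width along the block's y
- key_1_bow (a point): centre of the head of one of three outwardly alike steel keys (80 g) standing blade down in the block. Black head: 10 mm thick along the key's x, 32 mm wide along its y, 26 mm high. A round stop collar, 24 mm across, has its underside 28 mm below this point; the blade reaches 35 mm below that. The same after a half turn about z
- key_2_bow (a point): the same point on a second key, alike outside. Below the collar every key has a flat double-bitted blade, 3.4 mm thick (x) and 26 mm wide (y), narrower at the tip, with cuts in its sides that differ from key to key. Which key suits the lock changes from start to start and cannot be seen
- key_3_bow (a point): the same point on a third key, alike outside. Which key stands in which slot changes. Pressed home, a wrong key meets the wards after about 0.2 rad and feels springy: the resistance passes 0.25 N m by about 0.3 rad of hand turn (plug under 0.25) and 0.5 N m by 0.4; turn it back to 0 to draw it out. Turning on past 0.8 N m, or pressing with over 120 N, counts as forcing
- tray: shallow bisque tray for the key that worked, 150 mm (its x) by 170 mm (its y), 18 mm high, 6 mm walls, floor 6 mm thick, fixed; origin at the centre of its underside. No key may lie in it before the lock is turned
- glaze_jar: white closed glaze jar, 64 mm across, 85 mm high; not to be disturbed (moved by more than 30 mm)
- mixing_bowl: white bowl, 170 mm across, 100 mm high; not to be disturbed (moved by more than 30 mm)
- clay_cylinder: open clay-coloured cylinder, 80 mm across, 150 mm high; not to be disturbed (moved by more than 30 mm)
- tin: tin with a paper label, 76 mm across, 120 mm high; not to be disturbed (moved by more than 30 mm)
- roller: small wooden roller, 24 mm thick and 200 mm long, lying flat; not to be disturbed (moved by more than 30 mm)
- clay_knife: wooden-handled clay spatula, lying flat; not to be disturbed (moved by more than 30 mm)
- rib: flat wooden rib, 55 x 90 x 8 mm, lying flat; not to be disturbed (moved by more than 30 mm)
- paper_cup: white cup, 76 mm across, 95 mm high; not to be disturbed (moved by more than 30 mm)
Things that resemble listed ones, but are neither listed nor needed, are in the scene too. Leave any orange or red look-alike of the part that bears key_3_bow alone. What is shaped like the part that bears key_1_bow but red is not meant.

How it is judged:
By the outcome, as a careful person would: the job done as asked, in the order asked, and still so for the second after the job is handed in, with the robot touching nothing.
It also fails if it takes over 72 s, if anything falls off the work surface, if the arm or the gripper's body presses on something with over 40 N, if the wrist force passes 120 N, or if a joint passes its speed limit or range.

## Robot

A 6-joint arm with a two-finger parallel gripper is mounted at the origin on the work surface. World frame = base frame: x ahead of the robot, y to its left, z up, the work surface at z = 0. Lengths are in mm, angles in rad, forces in N, time in s.
With the tool pointing down it reaches from about 350 to 925 mm from the base axis. Payload 6.4 kg.
Tool frame: the origin (TCP) lies at the very end of the fingers, on their centre line; the grasp point (between the pads) lies 19 mm behind it (manip.grip_point_offset is the z of the grasp point in the tool frame, in mm); z points along the fingers, y is the direction in which the jaws open and shut (so a half turn about z gives the same grasp; the last joint's range is limited). The gripper opens to 94 mm and grips with 3 to 60 N. Pads are 16 mm wide; open, the fingers measure 119 mm over their backs; the gripper's body (75 mm by 177 mm) begins 78 mm behind the grasp point.
Start: joints at [-1.41, 0.245, 1.558, -0, 1.339, -0.174], TCP at [213.582, -613.919, 205.455] pointing down, gripper open.
Joint ranges: [-3.13, 3.13], [-1.02, 2.26], [0.13, 2.54], [-0.95, 4.09], [0.21, 2.88], [-2.74, 2.74]. Speed limits (rad/s): [2.57, 2.57, 3.14, 3.14, 3.14, 3.14].

## Interface

Orientations are given as a unit quaternion [w, x, y, z].
In Python, from rig import manip, kin, vision, workorder gives the robot as it stands. Calls block until the motion is done:
- manip.move_pose(position, orientation): joint-space move of the TCP to a pose.
- manip.move_l(position, orientation=None, speed=150): straight line of the TCP; orientation=None keeps the orientation; speed is the mean speed in mm/s.
- manip.movej(angles): joint-space move.
- manip.move_gripper(opening): finger opening in mm; the grip force is fixed at half the most; returns when the fingers have stopped.
- manip.dwell(seconds).
- kin.solve_ik(position, orientation): joint angles nearest the present ones, or None.
- manip.sense(): the state.
- vision.snapshot(name): name is "side" or "top" or "wrist"; returns (picture, depth): 400x640x3 uint8, red, green, blue; 400x640 float32, mm along the optical axis (not along the pixel's ray), 0 where there is no reading.
- vision.camera_params(name): a dict with "K" (3x3 intrinsics, pixels), "eye" and "orientation" of the camera in the world. Camera axes: x right, y down, z forward; pixel columns grow to the right and rows downward; lengths in mm; the calibration is good to about 2 mm. The wrist camera is an equidistant fisheye: a pixel r from the principal point sees the ray r / f radians off the axis. A picture is of the moment at which its call begins: read the wrist's pose just before it. camera_params takes no time and is no camera call; for the wrist camera it gives the pose at the moment of the call.
A pose or a line that the arm cannot do raises manip.Unreachable and nothing moves.
- workorder.sign_off(): hands the job in, once; it reports no verdict.
The state is a dict: "t": time; "q": joint angles; "dq": joint speeds; "joint_torque": joint torques, N m; "position": TCP position; "eef_rot": TCP orientation; "wrist_force": force on the tool from outside, world axes, zero at the start; "wrist_torque": the same for the moment, N m; "gripper_width": finger opening in mm.
Only numpy, scipy, OpenCV 4.12 (cv2) and the standard library are available. Lean on these libraries where they do the work, as an engineer would, in place of code of your own. Each camera call takes 0.05 s, during which the arm holds its last target.

## Working session

There is one attempt and no reset: what is moved stays moved. The work goes in short steps, each a Python script; the robot and the scene stay as the last script left them, time stands still between calls to the robot, and variables do not carry over. Pictures are saved under pics/ and viewed, and the job is handed in when it is done.

```bash
ls; mkdir -p pics; python3 - <<'E'
from rig import manip, kin, vision, workorder
import cv2,numpy as np
s=manip.sense(); print(s)
for n in ("side","top","wrist"):
    p,d=vision.snapshot(n); cv2.imwrite(f"pics/{n}0.png",p[:,:,::-1]); np.save(f"pics/{n}0d.npy",d); np.save(f"pics/{n}0p.npy",p)
    print(n,vision.camera_params(n))
print(manip.grip_point_offset)
E
```

```text
pics
{'t': 0.0, 'q': array([-1.41013262e+00,  2.45810769e-01,  1.55896360e+00, -2.09752614e-05,
        1.33869979e+00, -1.74125047e-01]), 'dq': array([ 0.00106274,  0.00166612,  0.0002502 , -0.00045663, -0.00162272,
       -0.00069717]), 'joint_torque': array([ 6.04378492e-04, -4.15843463e+01, -3.14595795e+01,  6.85349316e-02,
        3.32150445e-02, -1.47573473e-04]), 'position': array([ 213.46020602, -613.33218823,  204.37457866]), 'eef_rot': array([-9.40796685e-04,  9.86021406e-01,  1.66616031e-01, -3.87208921e-06]), 'wrist_force': array([-0.85252449, -0.75605285, -0.13130243]), 'wrist_torque': array([ 0.00716704,  0.01782509, -0.03447829]), 'gripper_width': 93.836660165195}
side {'K': array([[389.17245351,   0.        , 324.96923799],
       [  0.        , 389.17245351, 200.27514759],
       [  0.        ,   0.        ,   1.        ]]), 'eye': array([  330.54651651, -1218.87117221,   766.73211119]), 'orientation': array([-0.49803105,  0.86382881, -0.06170106,  0.04424737])}
top {'K': array([[497.19603723,   0.        , 319.89216563],
       [  0.        , 497.19603723, 190.81690653],
       [  0.        ,   0.        ,   1.        ]]), 'eye': array([ 411.80080323,  -89.47132898, 1745.18674969]), 'orientation': array([-0.02065502,  0.71608814, -0.69721198,  0.02620296])}
wrist {'K': array([[309.70691629,   0.        , 318.34547223],
       [  0.        , 309.70691629, 197.28473212],
       [  0.        ,   0.        ,   1.        ]]), 'eye': array([ 290.93884804, -587.03068312,  382.50548941]), 'orientation': array([ 0.11389014,  0.80700852, -0.57366459, -0.081702  ])}
-18.8
```

View pics/top0.png

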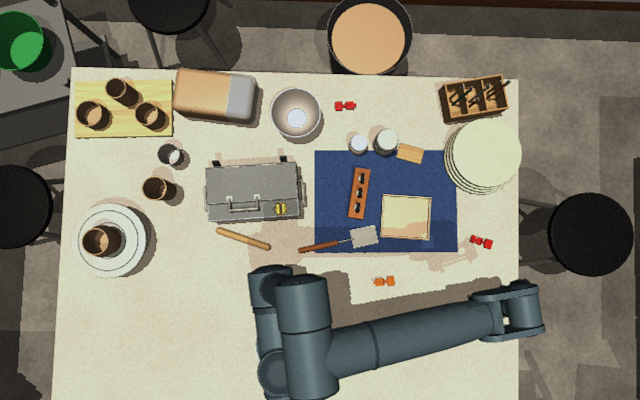

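View pics/side0.png

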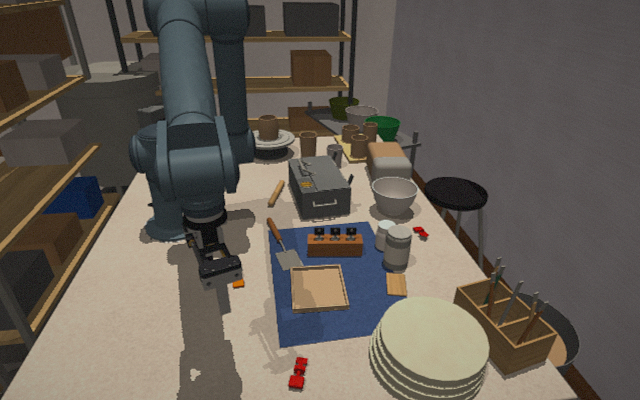

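View pics/wrist0.png

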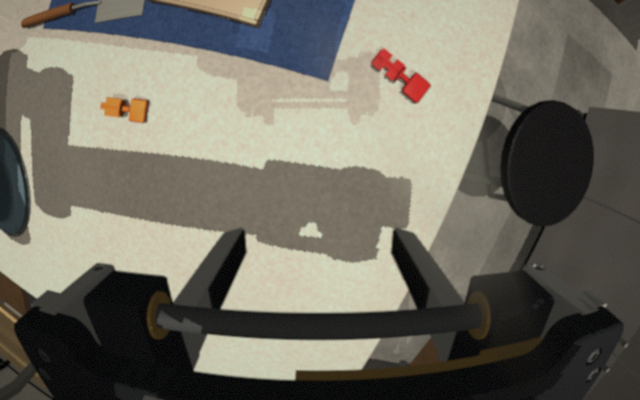

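```bash
cat > h.py <<'E'
import numpy as np,cv2
from scipy.spatial.transform import Rotation as R
def rot(q): return R.from_quat([q[1],q[2],q[3],q[0]]).as_matrix()
def ray(par,px,fish=False):
    K=par["K"];u=(np.asarray(px,float)-[K[0,2],K[1,2]])/K[0,0]
    u=np.atleast_2d(u)
    if fish:
        r=np.linalg.norm(u,axis=1,keepdims=True); s=np.where(r>1e-9,np.sin(r)/np.maximum(r,1e-9),1)
        d=np.hstack([u*s,np.cos(r)])
    else: d=np.hstack([u,np.ones((len(u),1))])
    return d@rot(par["orientation"]).T
def onplane(par,px,z,fish=False):
    d=ray(par,px,fish);e=par["eye"];return e+d*((z-e[2])/d[:,2])[:,None]
def project(par,P,fish=False):
    p=(np.atleast_2d(P)-par["eye"])@rot(par["orientation"]);K=par["K"]
    if fish:
        rho=np.linalg.norm(p[:,:2],axis=1);th=np.arctan2(rho,p[:,2]);u=p[:,:2]/rho[:,None]*th[:,None]
    else: u=p[:,:2]/p[:,2:]
    return u*K[0,0]+[K[0,2],K[1,2]]
def depth_pts(par,d):
    v,u=np.mgrid[0:400,0:640];px=np.c_[u.ravel(),v.ravel()]
    K=par["K"];c=np.c_[(px-[K[0,2],K[1,2]])/K[0,0],np.ones(len(px))]*d.ravel()[:,None]
    return (c@rot(par["orientation"]).T+par["eye"]).reshape(400,640,3)
def down(yaw): # tool down; tool y axis (jaw) at world angle yaw+... ; tool x at yaw
    m=np.array([[np.cos(yaw),np.sin(yaw),0],[np.sin(yaw),-np.cos(yaw),0],[0,0,-1]])
    q=R.from_matrix(m).as_quat();return np.array([q[3],q[0],q[1],q[2]])
E
python3 - <<'E'
from h import *
from rig import vision
par=vision.camera_params("top")
p=np.load("pics/top0p.npy");d=np.load("pics/top0d.npy")
X=depth_pts(par,d)
for px in [(361,179),(358,193),(355,207),(280,208),(244,205),(254,180),(406,217),(230,240),(320,165),(600,300),(300,180),(216,180)]:
    print(px,X[px[1],px[0]].round(1))
# upscale crop
c=p[130:270,190:450][:,:,::-1]
cv2.imwrite("pics/topc.png",cv2.resize(c,None,fx=3,fy=3,interpolation=cv2.INTER_CUBIC))
E
```

```text
(361, 179) [ 565.3 -237.6   88. ]
(358, 193) [ 517.8 -228.1   93. ]
(355, 207) [ 472.2 -222.    56.2]
(280, 208) [460.6  29.1 104.4]
(244, 205) [467.2 147.6 107.3]
(254, 180) [550.1 116.9 112.6]
(406, 217) [ 443.7 -404.6    9.4]
(230, 240) [347.4 207.2   1.1]
(320, 165) [618.5 -99.6   5.1]
(600, 300) [   70.1 -1517.5  -752.3]
(300, 180) [557.7 -33.1  73.8]
(216, 180) [546.6 241.3 114.7]
```

View pics/topc.png

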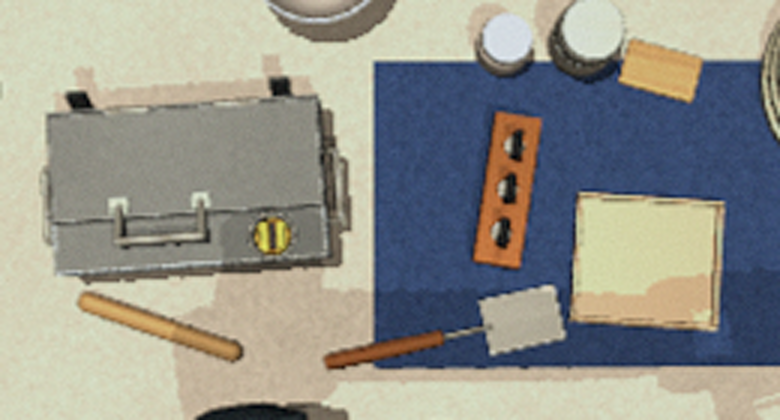

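```bash
python3 - <<'E'
from h import *
from rig import vision,manip,kin
s=manip.sense();w=vision.camera_params("wrist")
T=rot(s["eef_rot"]);print(T.T@(w["eye"]-s["position"]));print(T.T@rot(w["orientation"]))
for yaw in (0,np.pi/2,-np.pi/2,np.pi):
  for p in [(420,-150,330),(420,20,330),(400,-230,300)]:
    print(yaw,p,kin.solve_ik(p,down(yaw)))
E
```

```text
[  81.84047763    0.22170288 -177.88170147]
[[-1.30381891e-04 -9.60631516e-01 -2.77825616e-01]
 [ 9.99999961e-01 -1.94364514e-04  2.02755933e-04]
 [-2.48773181e-04 -2.77825579e-01  9.60631504e-01]]
0 (420, -150, 330) [-5.98262784e-01 -3.34853461e-01  1.89466620e+00 -4.44089210e-16
  1.58177991e+00  9.72533542e-01]
0 (420, 20, 330) [-2.23517279e-01 -4.04959720e-01  1.94611024e+00 -4.44089210e-16
  1.60044213e+00  1.34727905e+00]
0 (400, -230, 300) [-7.68357860e-01 -2.82357113e-01  1.90686591e+00 -4.44089210e-16
  1.51708385e+00  8.02438467e-01]
1.5707963267948966 (420, -150, 330) [-5.98262784e-01 -3.34853461e-01  1.89466620e+00 -4.44089210e-16
  1.58177991e+00 -5.98262784e-01]
1.5707963267948966 (420, 20, 330) [-2.23517279e-01 -4.04959720e-01  1.94611024e+00 -4.44089210e-16
  1.60044213e+00 -2.23517279e-01]
1.5707963267948966 (400, -230, 300) [-7.68357860e-01 -2.82357113e-01  1.90686591e+00 -4.44089210e-16
  1.51708385e+00 -7.68357860e-01]
-1.5707963267948966 (420, -150, 330) [-5.98262784e-01 -3.34853461e-01  1.89466620e+00 -4.44089210e-16
  1.58177991e+00  2.54332987e+00]
-1.5707963267948966 (420, 20, 330) None
-1.5707963267948966 (400, -230, 300) [-7.68357860e-01 -2.82357113e-01  1.90686591e+00 -4.44089210e-16
  1.51708385e+00  2.37323479e+00]
3.141592653589793 (420, -150, 330) [-5.98262784e-01 -3.34853461e-01  1.89466620e+00 -4.44089210e-16
  1.58177991e+00 -2.16905911e+00]
3.141592653589793 (420, 20, 330) [-2.23517279e-01 -4.04959720e-01  1.94611024e+00 -4.44089210e-16
  1.60044213e+00 -1.79431361e+00]
3.141592653589793 (400, -230, 300) [-7.68357860e-01 -2.82357113e-01  1.90686591e+00 -4.44089210e-16
  1.51708385e+00 -2.33915419e+00]
```

```bash
python3 - <<'E'
from h import *
from rig import vision,manip,kin
manip.move_pose([575,-105,330],down(np.pi)); 
w=vision.camera_params("wrist");p,d=vision.snapshot("wrist");s=manip.sense();print(s["t"],s["position"],s["q"],s["wrist_force"],s["wrist_torque"])
np.savez("pics/w1.npz",p=p,d=d,**w)
cv2.imwrite("pics/w1.png",p[:,:,::-1])
E
```

```text
2.475 [ 574.86407229 -105.65465357  329.72011504] [-3.75555770e-01  1.70381241e-02  1.58420359e+00 -1.31339307e-04
  1.54078718e+00 -1.94516205e+00] [-0.0035629   0.07346282  0.21002471] [ 0.03949392 -0.12735773  0.03024791]
```

View pics/w1.png

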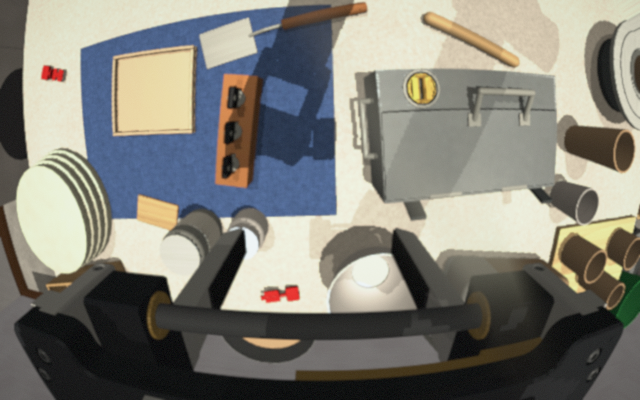

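```bash
python3 - <<'E'
from h import *
f=np.load("pics/w1.npz");p=f["p"]
a=cv2.resize(p[65:195,200:270],None,fx=4.4,fy=4.4,interpolation=cv2.INTER_CUBIC)
b=cv2.resize(p[60:130,350:560],None,fx=3.8,fy=3.8,interpolation=cv2.INTER_CUBIC)
cv2.imwrite("pics/w1a.png",a[:,:,::-1]);cv2.imwrite("pics/w1b.png",b[:,:,::-1])
par=dict(K=f["K"],eye=f["eye"],orientation=f["orientation"])
hsv=cv2.cvtColor(p,cv2.COLOR_RGB2HSV)
# block top
m=((hsv[...,0]<16)&(hsv[...,1]>130)&(hsv[...,2]>120)).astype(np.uint8);m[:,:200]=0;m[:,275:]=0;m[:60]=0;m[195:]=0
m=cv2.morphologyEx(m,cv2.MORPH_CLOSE,np.ones((9,9)))
c=max(cv2.findContours(m,0,1)[0],key=cv2.contourArea)[:,0]
P=onplane(par,c,50,True)[:,:2].astype(np.float32);r=cv2.minAreaRect(P);print("block",r,cv2.boxPoints(r).round(1).tolist())
# lock
m=((hsv[...,0]>18)&(hsv[...,0]<35)&(hsv[...,1]>130)).astype(np.uint8);m[:,:390]=0;m[:,450:]=0;m[:60]=0;m[115:]=0
m=cv2.morphologyEx(m,cv2.MORPH_CLOSE,np.ones((9,9)))
c=max(cv2.findContours(m,0,1)[0],key=cv2.contourArea)[:,0]
P=onplane(par,c,112.5,True)[:,:2].astype(np.float32);print("lock",cv2.fitEllipse(P),cv2.minEnclosingCircle(P))
# keyheads black
v=p.max(2);m=(v<45).astype(np.uint8);m[:,215:260][:]=m[:,215:260];m[:,:215]=0;m[:,260:]=0;m[:75]=0;m[190:]=0
for c in cv2.findContours(m,0,1)[0]:
    if cv2.contourArea(c)>25:
        P=onplane(par,c[:,0],91,True)[:,:2].astype(np.float32);print("blk",cv2.boundingRect(c),cv2.minAreaRect(P))
E
```

```text
block ((522.5731811523438, -231.27532958984375), (51.14717102050781, 168.66273498535156), 82.84423065185547) [[435.70001220703125, -246.10000610351562], [603.0999755859375, -267.20001220703125], [609.4000244140625, -216.39999389648438], [442.1000061035156, -195.39999389648438]]
lock ((461.06878662109375, 28.316490173339844), (37.589263916015625, 38.77942657470703), 106.62043762207031) ((461.1024169921875, 28.565580368041992), 20.046680450439453)
blk (223, 156, 9, 21) ((569.2483520507812, -233.99392700195312), (11.946569442749023, 29.1131534576416), 85.89049530029297)
blk (225, 122, 10, 22) ((522.1998901367188, -227.5186309814453), (12.377446174621582, 29.8514461517334), 83.4808120727539)
blk (232, 88, 6, 20) ((474.3294677734375, -218.5644073486328), (6.684351921081543, 26.283037185668945), 82.93179321289062)
```

View pics/w1a.png

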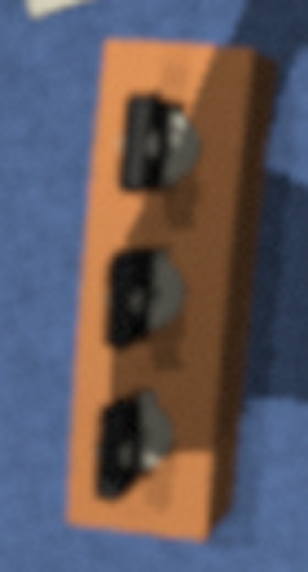

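View pics/w1b.png

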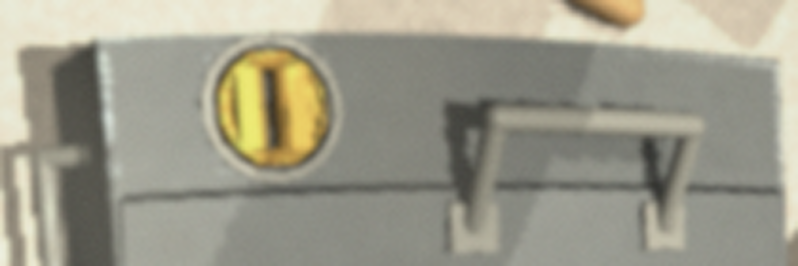

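```bash
python3 - <<'E'
from h import *
f=np.load("pics/w1.npz");p=f["p"]
par=dict(K=f["K"],eye=f["eye"],orientation=f["orientation"])
def P(pts,z): return onplane(par,[(350+x/3.8,60+y/3.8) for x,y in pts],z,True).round(1)
for n,pts,z in [("seam",[(122,199),(450,187),(780,190)],110),("front",[(100,40),(440,36),(777,58)],110),("bar",[(487,114),(703,125)],136),("slot",[(266,70),(275,148)],112)]:
    r=P(pts,z);dd=r[-1]-r[0];print(n,r.tolist(),"ang",np.degrees(np.arctan2(dd[1],dd[0])),np.linalg.norm(dd))
# chest back corners & tray in full px
r=onplane(par,[(370,72),(555,72),(382,203),(552,188)],110,True).round(1);print(r.tolist())
t=onplane(par,[(112,53),(194,45),(194,131),(116,136)],18,True).round(1);print(t.tolist(),t.mean(0))
# same in top camera
from rig import vision
tp=vision.camera_params("top")
P=lambda pts,z:onplane(tp,[(190+x/3,130+y/3) for x,y in pts],z).round(1)
print("top lock",P([(272,235)],112.5),"bar",P([(117,240),(207,237)],136),"front",P([(57,274),(330,264)],110),"back",P([(47,114),(320,97)],110),"seam",P([(53,220),(325,206)],110))
print("block",P([(497,112),(541,117),(520,268),(474,262)],50).tolist(),P([(497,112),(541,117),(520,268),(474,262)],50).mean(0),"tray",P([(576,192),(723,203),(718,330),(571,321)],18).tolist())
E
```

```text
seam [[496.1, -23.6, 110.0], [484.2, 100.3, 110.0], [467.1, 267.2, 110.0]] ang 95.69498652446701 292.242433606073
front [[441.7, -31.7, 110.0], [429.0, 94.9, 110.0], [411.6, 263.4, 110.0]] ang 95.82398908455163 296.63111772030925
bar [[458.2, 100.7, 136.0], [449.6, 199.3, 136.0]] ang 94.98478557140034 98.97434010893936
slot [[448.6, 26.5, 112.0], [475.7, 30.2, 112.0]] ang 7.774600528386685 27.351416782316743
[[444.1, -39.9, 110.0], [406.1, 264.7, 110.0], [617.9, -18.9, 110.0], [594.2, 279.5, 110.0]]
[[362.4, -480.9, 18.0], [376.2, -309.1, 18.0], [521.6, -311.9, 18.0], [518.8, -476.9, 18.0]] [ 444.75 -394.7    18.  ]
top lock [[459.3  26.3 112.5]] bar [[448.8 191.2 136. ]
 [454.6  94.5 136. ]] front [[410.5 259.7 110. ]
 [429.3 -37.9 110. ]] back [[585.8 277.9 110. ]
 [612.8 -21.6 110. ]] seam [[469.4 266.5 110. ]
 [492.7 -30.6 110. ]]
block [[608.5, -221.8, 50.0], [604.1, -272.3, 50.0], [431.2, -251.8, 50.0], [436.6, -199.4, 50.0]] [ 520.1   -236.325   50.   ] tray [[521.4, -318.1, 18.0], [513.2, -489.3, 18.0], [366.1, -485.2, 18.0], [372.0, -315.0, 18.0]]
```

```bash
cat >> h.py <<'E'
BYAW=np.pi-0.1253
BC=np.array([522.0,-232.0]); BU=np.array([np.cos(0.1253),-np.sin(0.1253)])
CH=0.098
LOCK=np.array([460.3,27.7])
E
python3 - <<'E'
from h import *
from rig import vision,manip,kin
a=BC-50*BU
manip.move_pose([a[0],a[1],130],down(BYAW)); manip.move_gripper(40)
w=vision.camera_params("wrist");p,d=vision.snapshot("wrist");s=manip.sense();print(s["t"],a,s["position"],s["gripper_width"])
np.savez("pics/w2.npz",p=p,d=d,**w)
cv2.imwrite("pics/w2.png",p[:,:,::-1])
print(project(w,[[a[0],a[1],91]],True))
E
```

```text
4.475 [ 472.39198899 -225.75138065] [ 472.36782179 -225.76096229  129.9665159 ] 40.06951738331389
[[318.29100434 220.03870472]]
```

View pics/w2.png

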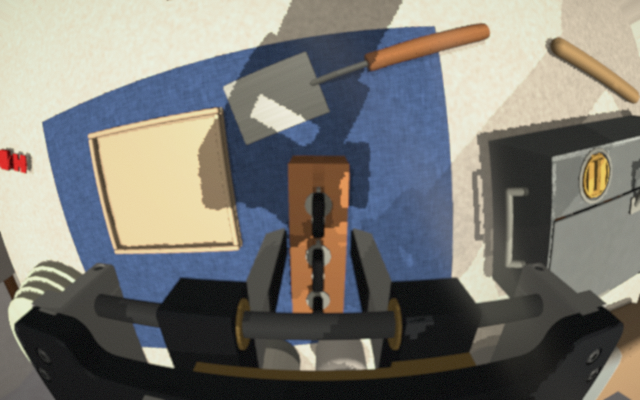

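```bash
python3 - <<'E'
from h import *
f=np.load("pics/w2.npz");p=f["p"];par={k:f[k] for k in("K","eye","orientation")}
q=p.copy()
b=cv2.resize(q[150:320,240:400],None,fx=3.5,fy=3.5,interpolation=cv2.INTER_CUBIC)
b=cv2.convertScaleAbs(b,alpha=1.6,beta=15)
cv2.imwrite("pics/w2a.png",b[:,:,::-1])
for i in(-1,0,1):
    a=BC+50*i*BU
    for z,l in((91,16),(50,86)): print(i,z,(project(par,[[*(a-l*BU),z],[*(a+l*BU),z]],True)-[240,150])*3.5)
nn=np.array([-BU[1],BU[0]])
print((project(par,[[*(BC-86*BU+26*nn),50],[*(BC-86*BU-26*nn),50]],True)-[240,150])*3.5)
E
```

```text
-1 91 [[274.00103925 173.25321392]
 [274.03574443 313.64125099]]
-1 50 [[ 273.95402923 -163.33070261]
 [ 274.10253902  481.05957129]]
0 91 [[274.05464396 386.33791694]
 [274.08650592 503.68430116]]
0 50 [[273.99724977  45.01425893]
 [274.13940064 616.54698414]]
1 91 [[274.10327592 563.06301395]
 [274.13087408 657.53425819]]
1 50 [[274.04196945 240.48339111]
 [274.17144234 728.59547707]]
[[381.5634627   45.38717058]
 [166.43386666  45.43084005]]
```

View pics/w2a.png

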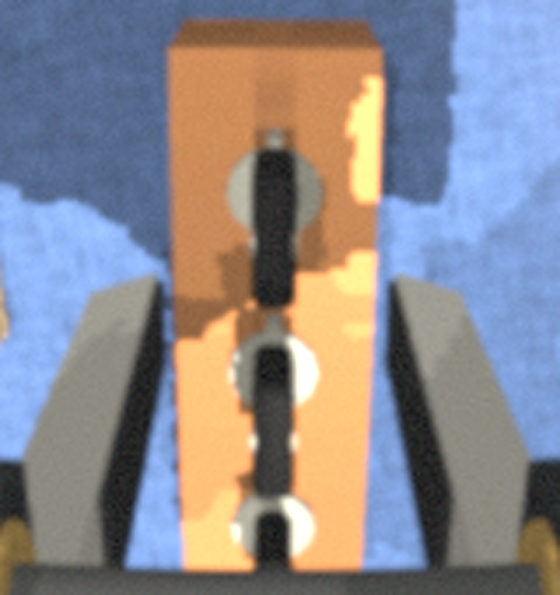

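```bash
python3 - <<'E'
from h import *
from rig import vision,manip,kin
a=BC-51*BU
manip.move_l([a[0],a[1],60],speed=150)
manip.move_gripper(0)
s=manip.sense();print(s["t"],s["gripper_width"],s["position"],s["wrist_force"],s["wrist_torque"])
manip.move_l([a[0],a[1],175],speed=200)
s=manip.sense();print(s["t"],s["gripper_width"],s["wrist_force"],s["wrist_torque"])
manip.move_pose([*LOCK,175],down(np.pi+CH))
w=vision.camera_params("wrist");p,d=vision.snapshot("wrist");s=manip.sense();print(s["t"],s["position"],s["gripper_width"],s["q"],s["wrist_force"],s["wrist_torque"])
np.savez("pics/w3.npz",p=p,d=d,**w)
b=cv2.resize(p[120:300,220:420],None,fx=3.2,fy=3.2,interpolation=cv2.INTER_CUBIC);b=cv2.convertScaleAbs(b,alpha=1.4,beta=15)
cv2.imwrite("pics/w3.png",b[:,:,::-1])
u=np.array([np.cos(CH),np.sin(CH)]);n=np.array([-u[1],u[0]])
for P in ([*LOCK,112.5],[*(LOCK-20*u),112.5],[*(LOCK+20*n),112.5],[*(LOCK-20*n),112.5],[*LOCK,130]): print((project(w,[P],True)-[220,120])*3.2)
E
```

```text
5.6667 9.861988418458065 [ 471.64201629 -225.83018124   60.42805942] [-0.94163237  0.5147265   2.30495817] [ 0.050935   -0.08490584 -0.06134089]
6.3917 9.95113159691361 [-0.19451905 -0.31417636 -1.55288077] [ 0.06259474 -0.14742843  0.00434096]
7.4333 [460.53504739  26.70802248 174.75078176] 9.816970623003398 [-1.88471228e-01 -1.82696709e-01  2.05386052e+00 -3.00053987e-04
  1.27078925e+00 -1.85556882e+00] [ 0.03362388  0.1345277  -0.5592928 ] [ 0.08068753 -0.15193155  0.03151318]
[[317.78865592 288.63949069]]
[[317.78447994 212.6562104 ]]
[[395.9216048  288.48551945]]
[[239.62420656 288.62215031]]
[[317.98479836 311.96374894]]
```

View pics/w3.png

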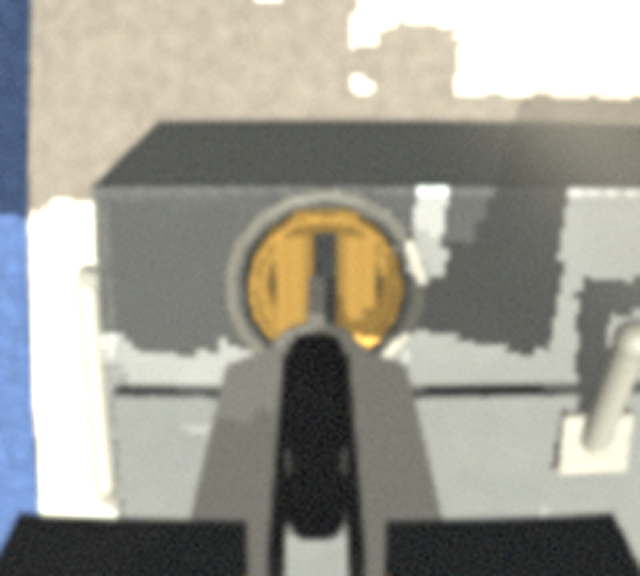

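```bash
cat >> h.py <<'E'
LOCK=np.array([458.9,29.6]); LYAW=np.pi+CH
def st(manip,tag=""):
    s=manip.sense();print(tag,round(s["t"],2),s["position"].round(2),"F",s["wrist_force"].round(1),"T",s["wrist_torque"].round(3),round(s["gripper_width"],2));return s
E
python3 - <<'E'
from h import *
from rig import vision,manip,kin
q=down(LYAW)
manip.move_l([*LOCK,165],q,speed=120); st(manip)
for z in (152,140,128):
    manip.move_l([*LOCK,z],q,speed=80); s=st(manip,z)
    if np.abs(s["wrist_force"]).max()>15: break
E
```

```text
7.68 [458.47  28.91 164.2 ] F [-0.3 -0.7 -0.3] T [ 0.101 -0.205 -0.058] 9.67
152 7.99 [458.51  29.5  151.44] F [ 0.   0.8 -0.7] T [ 0.091 -0.22   0.001] 9.8
140 8.29 [458.54  29.68 139.6 ] F [ 0.7 -0.2 -0.5] T [ 0.092 -0.106 -0.005] 10.07
128 8.59 [458.52  29.69 127.61] F [ 0.5  0.6 -0.6] T [ 0.044 -0.135 -0.013] 9.6
```

```bash
cat >> h.py <<'E'
def press(manip,q,z0=124.5):
    z=z0
    manip.move_l([*LOCK,z],q,speed=60)
    while True:
        s=st(manip,"press %.1f"%z)
        if s["wrist_force"][2]>8 or z<117: return z,s
        z-=0.7; manip.move_l([*LOCK,z],q,speed=30)
def turn(manip,z,T0):
    # returns True if it turns
    for a in (0.1,0.2,0.28,0.34):
        manip.move_l([*LOCK,z],down(LYAW-a),speed=60)
        s=manip.sense(); s=st(manip,"turn %.2f"%a)
        dT=abs(s["wrist_torque"][2]-T0)
        if dT>0.22: return False
    return True
E
python3 - <<'E'
from h import *
from rig import vision,manip,kin
q=down(LYAW)
z,s=press(manip,q)
E
```

```text
press 124.5 8.84 [458.89  29.59 124.49] F [ 0.4  0.3 -1. ] T [ 0.07  -0.153 -0.011] 10.04
press 123.8 9.09 [458.96  29.6  123.9 ] F [ 0.5 -0.  -1. ] T [ 0.025 -0.157  0.043] 9.66
press 123.1 9.34 [458.88  29.6  123.08] F [ 0.6 -0.9 -0.5] T [ 0.046 -0.126 -0.022] 9.84
press 122.4 9.59 [459.05  29.56 122.85] F [-1.9  0.6  3.8] T [0.105 0.222 0.   ] 9.89
press 121.7 9.84 [459.12  29.58 122.82] F [-5.   0.6  7.4] T [ 0.216  0.745 -0.009] 10.17
press 121.0 10.09 [459.19  29.57 122.77] F [-6.6  0.8 12.4] T [ 0.217  1.201 -0.015] 10.32
```

```bash
python3 - <<'E'
from h import *
from rig import vision,manip,kin
print(turn(manip,121.0,0.0))
E
```

```text
turn 0.10 10.34 [459.7   29.5  122.77] F [-4.4  1.  10.5] T [ 0.167  0.644 -0.06 ] 10.16
turn 0.20 10.59 [460.02  29.45 122.79] F [-2.6  1.2  9.6] T [ 0.197  0.487 -0.023] 9.58
turn 0.28 10.84 [460.05  29.46 122.79] F [-2.7  0.4  9.3] T [0.114 0.471 0.22 ] 9.84
turn 0.34 11.09 [460.07  29.46 122.79] F [-2.2  0.4  9. ] T [0.248 0.359 0.479] 10.11
False
```

```bash
cat >> h.py <<'E'
def back_and_out(manip):
    manip.move_l([*LOCK,122.0],down(LYAW+0.0),speed=60); st(manip,"b0")
    manip.move_l([*LOCK,122.5],down(LYAW+0.11),speed=60); st(manip,"b1")
    manip.move_l([*LOCK,123],down(LYAW),speed=60)
    manip.move_l([*LOCK,135],down(LYAW),speed=80); s=st(manip,"up")
    assert abs(s["wrist_force"][2])<15
    manip.move_l([*LOCK,178],down(LYAW),speed=180)
E
python3 - <<'E'
from h import *
from rig import vision,manip,kin
back_and_out(manip)
a=BC-51*BU;q=down(BYAW)
manip.move_pose([*a,178],q)
w=vision.camera_params("wrist");p,d=vision.snapshot("wrist");s=st(manip)
np.savez("pics/w4.npz",p=p,d=d,**w)
b=cv2.resize(p[120:300,220:420],None,fx=3.2,fy=3.2,interpolation=cv2.INTER_CUBIC);b=cv2.convertScaleAbs(b,alpha=1.4,beta=15)
cv2.imwrite("pics/w4.png",b[:,:,::-1])
E
```

```text
b0 11.58 [460.03  29.37 122.84] F [ 1.7 -0.6  4.1] T [ 0.073 -0.465 -0.019] 9.31
b1 11.84 [459.54  29.4  122.85] F [ 2.4 -1.   3.6] T [-0.028 -0.648 -0.04 ] 9.69
up 12.4 [458.46  29.66 134.88] F [ 0.5 -0.1 -0.2] T [ 0.105 -0.161 -0.004] 9.65
 13.84 [ 471.34 -224.18  177.4 ] F [-1.1  1.2 -1.1] T [ 0.057 -0.066 -0.009] 9.66
```

View pics/w4.png

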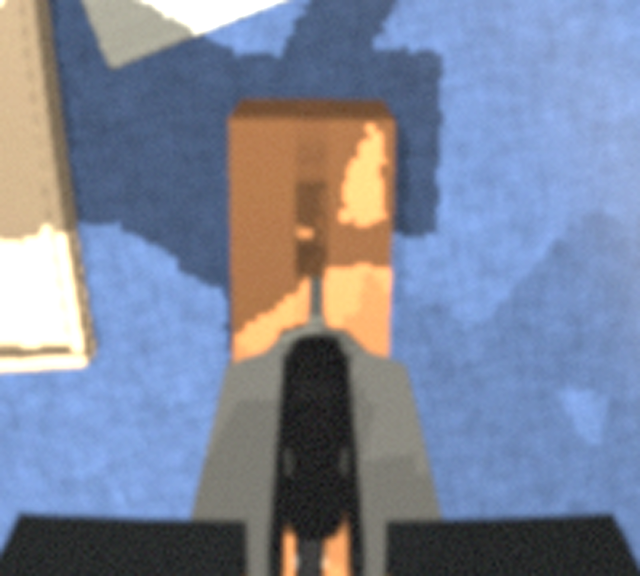

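```bash
cat >> h.py <<'E'
def putback(manip,a):
    q=down(BYAW)
    manip.move_l([*a,95],q,speed=180); s=st(manip,"in"); assert abs(s["wrist_force"]).max()<15
    manip.move_l([*a,61],q,speed=120); s=st(manip,"seat"); assert s["wrist_force"][2]<25
    manip.move_gripper(30)
def grab(manip,a):
    q=down(BYAW)
    manip.move_l([*a,103],q,speed=200)
    manip.move_l([*a,60],q,speed=150)
    manip.move_gripper(0); st(manip,"grip")
    manip.move_l([*a,175],q,speed=220); st(manip,"lift")
def tolock(manip):
    q=down(LYAW)
    manip.move_pose([*LOCK,172],q)
    for z,v in ((152,100),(138,80),(124.0,100)):
        manip.move_l([*LOCK,z],q,speed=v); s=st(manip,z)
        if np.abs(s["wrist_force"]).max()>15: raise SystemExit("force")
    z=122.4
    while True:
        manip.move_l([*LOCK,z],q,speed=40); s=st(manip,"press %.1f"%z)
        if s["wrist_force"][2]>8 or z<118: return z
        z-=0.8
E
python3 - <<'E'
from h import *
from rig import vision,manip,kin
a=BC-51*BU
putback(manip,a)
manip.move_l([*a,103],speed=200)
b=BC-1*BU
grab(manip,b)
z=tolock(manip)
print(z,turn(manip,z,0.0))
E
```

```text
in 14.45 [ 472.04 -225.42   95.78] F [ 0.1 -0.5  0.7] T [ 0.036 -0.085 -0.028] 9.45
seat 14.88 [ 471.76 -225.79   61.61] F [ 0.3  0.2 -0.4] T [ 0.076 -0.125  0.047] 9.75
grip 17.06 [ 521.56 -232.31   60.96] F [-1.8 -0.4  5.4] T [ 0.037 -0.025  0.012] 9.64
lift 17.73 [ 520.21 -231.31  173.48] F [-0.5  0.3 -1.3] T [ 0.08  -0.211  0.061] 9.81
152 19.13 [458.74  28.95 151.43] F [ 0.2 -0.6 -0.2] T [ 0.095 -0.163  0.043] 9.83
138 19.46 [458.56  29.59 137.61] F [ 0.1 -0.5 -0.7] T [ 0.011 -0.176  0.009] 9.43
124.0 19.75 [458.82  29.63 124.11] F [-0.3 -0.   0.3] T [ 0.095 -0.199  0.008] 9.66
press 122.4 20.0 [459.2   29.6  123.39] F [-1.4  0.3  6.5] T [ 0.129  0.272 -0.007] 9.98
press 121.6 20.25 [459.25  29.6  123.32] F [-4.5  0.8 10.7] T [ 0.192  0.77  -0.021] 9.54
turn 0.10 20.5 [459.81  29.5  123.36] F [-2.6 -0.1  9. ] T [ 0.126  0.394 -0.078] 9.8
turn 0.20 20.75 [459.91  29.46 123.35] F [-3.   0.1  7.6] T [ 0.099  0.283 -0.038] 10.03
turn 0.28 21.0 [459.92  29.48 123.33] F [-1.7  0.4  7.3] T [ 0.119  0.244 -0.057] 10.0
turn 0.34 21.25 [459.94  29.47 123.34] F [-1.8  0.1  8.1] T [ 0.07   0.239 -0.096] 9.87
121.60000000000001 True
```

```bash
python3 - <<'E'
from h import *
from rig import vision,manip,kin
for a in (0.45,0.6,0.8,1.0,1.2,1.35,1.45,1.51,1.55,1.6):
    manip.move_l([*LOCK,121.6],down(LYAW-a),speed=60); s=st(manip,"turn %.2f"%a)
    if abs(s["wrist_torque"][2])>0.3: break
w=vision.camera_params("wrist");p,d=vision.snapshot("wrist")
cv2.imwrite("pics/w5.png",p[:,:,::-1])
E
```

```text
turn 0.45 21.51 [459.98  29.47 123.34] F [-1.7  0.8  6.9] T [ 0.054  0.21  -0.038] 9.43
turn 0.60 21.81 [460.01  29.46 123.34] F [-1.5  0.3  7.3] T [ 0.126  0.189 -0.082] 9.77
turn 0.80 22.16 [460.07  29.46 123.33] F [-0.3 -0.6  7.5] T [ 0.113  0.137 -0.022] 9.87
turn 1.00 22.51 [460.12  29.44 123.36] F [-1.7  0.7  7.2] T [-0.018  0.118 -0.036] 9.75
turn 1.20 22.86 [460.15  29.41 123.37] F [-0.8  0.7  7.2] T [ 0.025  0.147 -0.006] 9.67
turn 1.35 23.16 [460.16  29.36 123.39] F [-0.7  0.1  7.9] T [-0.033  0.15  -0.02 ] 10.05
turn 1.45 23.41 [460.15  29.39 123.38] F [-1.4  0.8  7.1] T [-0.061  0.182 -0.043] 9.73
turn 1.51 23.66 [460.13  29.38 123.33] F [-1.3 -1.2  5.7] T [-0.009  0.217 -0.026] 9.92
turn 1.55 23.91 [460.13  29.35 123.36] F [-0.8  0.2  7.1] T [0.042 0.217 0.195] 10.17
turn 1.60 24.16 [460.15  29.36 123.36] F [-0.6  0.4  7.8] T [-0.019  0.132  0.416] 9.93
```

View pics/w5.png

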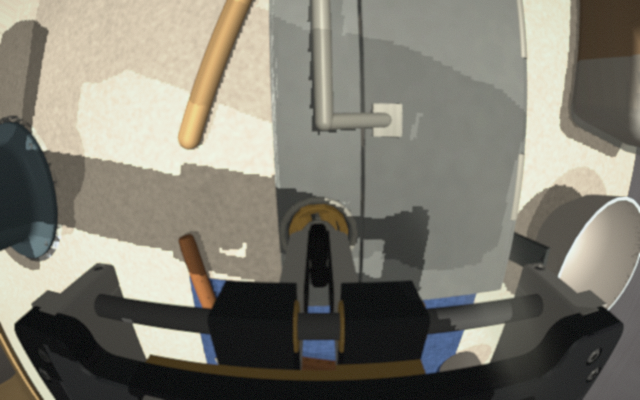

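```bash
cat >> h.py <<'E'
def tilt(t):
    s,c=np.sin(t),np.cos(t)
    m=np.array([[c,0,s],[0,-1,0],[s,0,-c]])
    q=R.from_matrix(m).as_quat();return np.array([q[3],q[0],q[1],q[2]])
E
python3 - <<'E'
from h import *
from rig import vision,manip,kin
L=np.array([460.0,29.4])
print(kin.solve_ik([447,-398,175],tilt(0.95)),kin.solve_ik([447,-398,40],tilt(0.95)))
manip.move_l([*L,122.5],down(LYAW-1.455),speed=60); st(manip,"back")
manip.move_l([*L,135],down(LYAW-1.455),speed=60); s=st(manip,"up")
if abs(s["wrist_force"][2])<12:
    manip.move_l([*L,195],down(LYAW-1.455),speed=200); st(manip,"out")
    w=vision.camera_params("wrist");p,d=vision.snapshot("wrist")
    cv2.imwrite("pics/w6.png",p[:,:,::-1])
E
```

```text
[-1.31776578 -0.02112777  2.14542217  1.11322786  1.07128443 -0.35328571] [-1.31776578  0.28515871  2.14316002  1.29060881  0.96048796 -0.68718744]
back 24.5 [460.64  29.33 123.38] F [-0.4  0.8  5.8] T [-0.047  0.147 -0.062] 9.63
up 24.86 [459.96  29.36 135.2 ] F [ 0.1  0.1 -0.6] T [ 0.011 -0.096 -0.035] 9.67
out 25.31 [459.73  29.42 194.43] F [ 0.1 -0.2 -1. ] T [ 0.015 -0.071 -0.006] 9.67
```

View pics/w6.png

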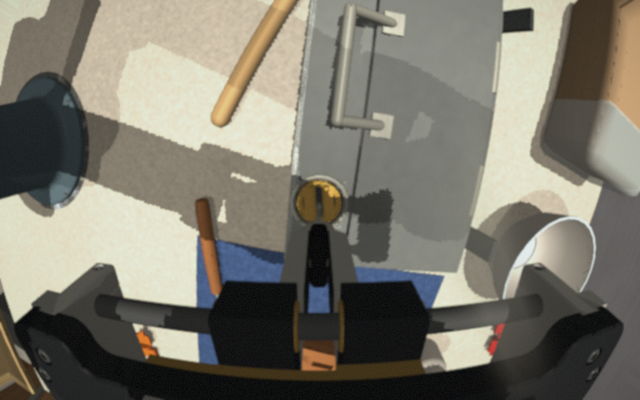

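```bash
cat >> h.py <<'E'
def tilt(t,az=0.):
    s,c=np.sin(t),np.cos(t)
    m=R.from_euler("z",az).as_matrix()@np.array([[c,0,s],[0,-1,0],[s,0,-c]])
    q=R.from_matrix(m).as_quat();return np.array([q[3],q[0],q[1],q[2]]),m[:,2]
E
python3 - <<'E'
from h import *
from rig import vision,manip,kin
q,zt=tilt(0.95,-0.73)
tip=np.array([443+38*np.cos(.73),-398-38*np.sin(.73),17.])
tcp=tip-46*zt;print(tcp)
for dz in(130,30,0,-10): print(kin.solve_ik(tcp+[0,0,dz],q))
manip.move_pose(tcp+[0,0,130],q); st(manip,"hov")
manip.move_l(tcp+[0,0,10],q,speed=200); st(manip,"low")
w=vision.camera_params("wrist");p,d=vision.snapshot("wrist")
cv2.imwrite("pics/w7.png",p[:,:,::-1])
p,d=vision.snapshot("side");cv2.imwrite("pics/s7.png",cv2.resize(p[180:340,180:420],None,fx=3,fy=3)[:,:,::-1])
E
```

```text
[ 443.43435231 -398.38870949   43.75742212]
[-1.0438201  -0.26084939  2.35680966  1.13998945  0.27999088  0.25948668]
[-1.0438201   0.01221794  2.36567982  2.12824945  0.30039083 -0.76480919]
[-1.0438201   0.10744373  2.35519722  2.32695356  0.35241    -0.97443984]
[-1.0438201   0.14004375  2.3504018   2.37901409  0.37201486 -1.03010821]
hov 26.91 [ 443.95 -397.84  173.69] F [ 0.4  0.9 -0.2] T [0.32  0.295 0.026] 10.02
low 28.13 [ 443.92 -398.56   54.45] F [-0.  -0.2 -1.3] T [0.418 0.337 0.   ] 9.5
```

View pics/w7.png

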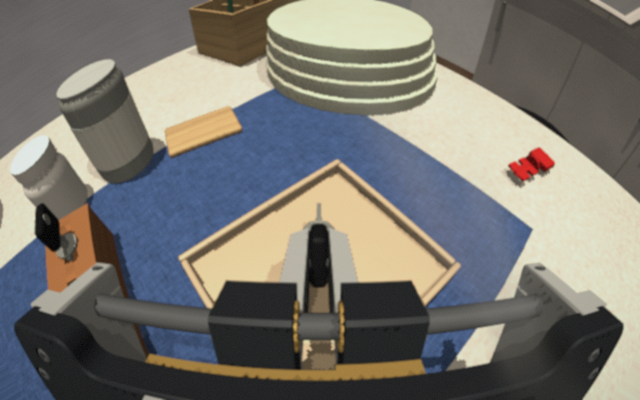

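View pics/s7.png

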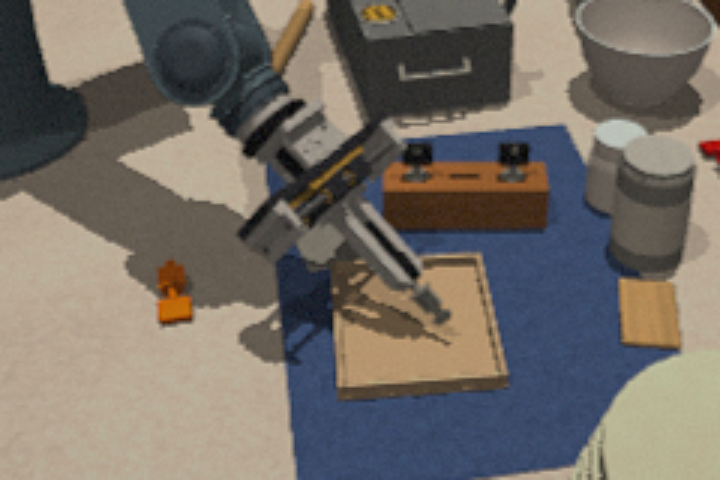

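```bash
python3 - <<'E'
from h import *
from rig import vision,manip,kin
q,zt=tilt(0.95,-0.73)
tcp=np.array([443.4,-398.4,43.8])
for dz in (3,0,-3,-6,-9):
    manip.move_l(tcp+[0,0,dz],q,speed=50); s=st(manip,dz)
    if s["wrist_force"][2]>1.0: break
manip.move_gripper(24)
manip.move_l(tcp+[0,0,dz]-zt*90,q,speed=150)
st(manip,"away")
p,d=vision.snapshot("wrist");cv2.imwrite("pics/w8.png",p[:,:,::-1])
E
```

```text
3 28.52 [ 443.38 -398.33   46.84] F [-0.2  0.5 -0.9] T [0.354 0.32  0.005] 9.61
0 28.77 [ 443.38 -398.36   43.78] F [-0.1  0.8 -0.6] T [ 0.388  0.271 -0.014] 9.76
-3 29.02 [ 443.86 -398.9    41.57] F [-0.6  1.1  2.2] T [-0.04  -0.015  0.004] 9.58Traceback (most recent call last):
  File "<stdin>", line 9, in <module>
rig.Unreachable: the arm cannot follow that straight line within its joint ranges
```

```bash
python3 - <<'E'
from h import *
from rig import vision,manip,kin
q,zt=tilt(0.95,-0.73)
tcp=np.array([443.4,-398.4,40.8])
for k in (50,30,15):
    try: manip.move_l(tcp-zt*k,q,speed=150); break
    except manip.Unreachable: print("no",k)
st(manip,k)
p,d=vision.snapshot("wrist");cv2.imwrite("pics/w8.png",p[:,:,::-1])
E
```

```text
50 29.97 [ 413.21 -371.67   70.34] F [-1.  -0.9  0.9] T [0.292 0.296 0.027] 23.81
```

View pics/w8.png

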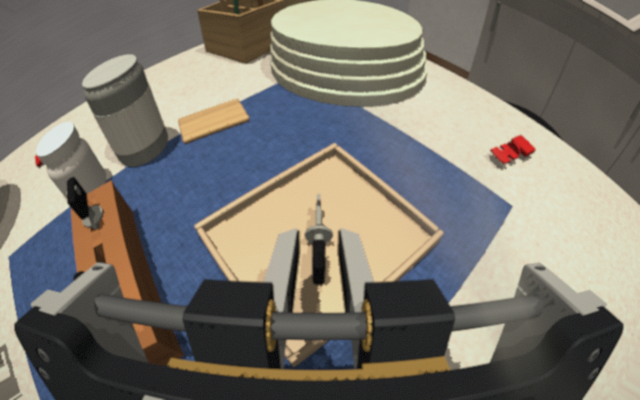

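```bash
python3 - <<'E'
from h import *
from rig import vision,manip,kin
q,zt=tilt(0.95,-0.73)
s=manip.sense()
manip.move_l(s["position"]+[0,0,70],q,speed=200)
B=np.array([453.,147.])
manip.move_pose([*B,215],down(np.pi/2+CH))
manip.dwell(0.1)
w=vision.camera_params("wrist");p,d=vision.snapshot("wrist");s=st(manip)
np.savez("pics/w9.npz",p=p,d=d,**w)
b=cv2.resize(p[60:300,180:460],None,fx=2.5,fy=2.5,interpolation=cv2.INTER_CUBIC)
cv2.imwrite("pics/w9.png",b[:,:,::-1])
u=np.array([np.cos(CH),np.sin(CH)]);n=np.array([-u[1],u[0]])
for k in(-45,0,45): print(k,(project(w,[[*(B+k*n),136]],True)-[180,60])*2.5,(project(w,[[*(B+k*n+5*u),136]],True)-[180,60])*2.5)
p,d=vision.snapshot("top");cv2.imwrite("pics/t9.png",cv2.resize(p[120:270,190:470],None,fx=2.8,fy=2.8)[:,:,::-1])
E
```

```text
32.83 [452.95 146.41 214.63] F [-0.1  0.2  0.6] T [-0.074 -0.072 -0.027] 24.14
-45 [[344.52492094 477.35170686]] [[358.15162411 477.3220677 ]]
0 [[344.24713987 360.48218029]] [[358.6509552  360.45953481]]
45 [[343.96977312 231.48161358]] [[358.97522054 231.4691331 ]]
```

View pics/w9.png

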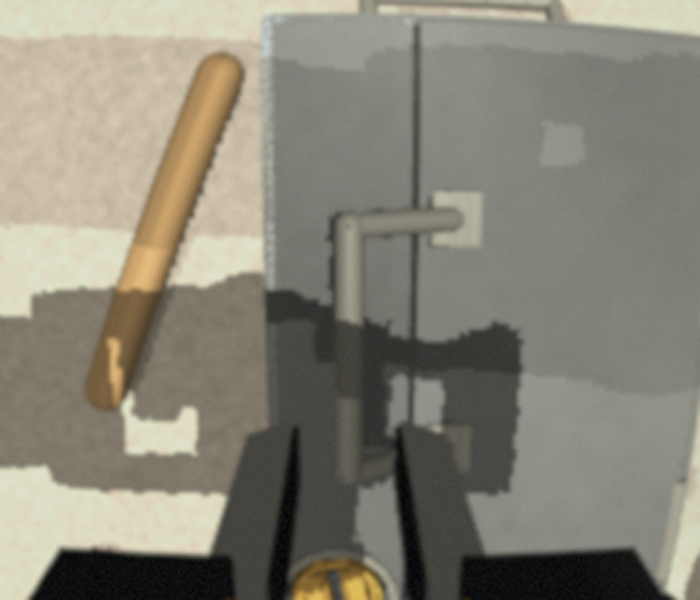

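View pics/t9.png

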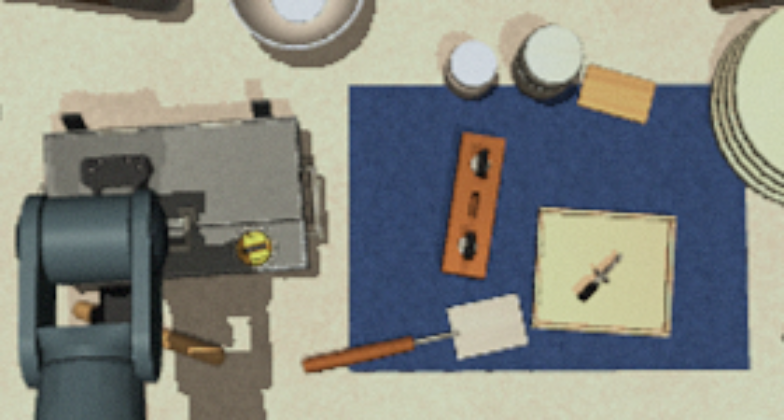

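```bash
cat >> h.py <<'E'
u3=np.array([np.cos(CH),np.sin(CH),0]);n3=np.array([-u3[1],u3[0],0]);z3=np.array([0,0,1.])
BAR=np.array([454.4,149.1,136.]); HIN=BAR+143*u3-26*z3; RR=np.hypot(143,26); PH=np.arctan2(26,143)
HQ=down(np.pi/2+CH)
def barpos(th): return HIN+RR*(-np.cos(PH+th)*u3+np.sin(PH+th)*z3)
def tcpof(th,off=0): return barpos(th)-[0,0,18.8+off]
E
python3 - <<'E'
from h import *
from rig import vision,manip,kin
for th in(0,.7,1.5,1.92): print(th,tcpof(th).round(1),kin.solve_ik(tcpof(th),HQ))
manip.move_l(tcpof(0)+[0,0,35],HQ,speed=180); st(manip)
manip.move_l(tcpof(0)+[0,0,1],HQ,speed=120); s=st(manip,"at bar")
if np.abs(s["wrist_force"]).max()<8:
    manip.move_gripper(0); st(manip,"grip")
    for th in (0.05,0.12):
        manip.move_l(tcpof(th)+[0,0,1],HQ,speed=80); st(manip,th)
E
```

```text
0 [454.4 149.1 117.2] [ 7.93758913e-02 -6.16237676e-02  2.05829491e+00 -4.44089210e-16
  1.14492152e+00 -1.86241087e-02]
0.7 [504.5 154.  203.2] [ 8.11966625e-02 -4.16967816e-02  1.87153331e+00 -4.44089210e-16
  1.31175612e+00 -1.68033375e-02]
1.5 [612.5 164.6 235.7] [ 8.41168941e-02  1.85483863e-01  1.57156355e+00 -4.44089210e-16
  1.38454524e+00 -1.38831059e-02]
1.92 [669.7 170.3 216.7] [ 8.52886156e-02  3.30394947e-01  1.43306665e+00 -4.44089210e-16
  1.37813106e+00 -1.27113844e-02]
 33.38 [454.6  149.02 152.54] F [-0.6 -0.6  0.8] T [-0.024 -0.091  0.033] 23.86
at bar 33.81 [454.97 149.14 119.1 ] F [0.9 0.  0.3] T [-0.042 -0.152  0.   ] 24.05
grip 34.21 [453.47 149.01 119.21] F [-6.  -1.2  6.9] T [-0.251  1.224  0.028] 9.09
0.05 34.46 [454.65 149.13 125.33] F [-5.  -0.6 -0.5] T [-0.213  0.87  -0.014] 9.1
0.12 34.73 [457.22 149.36 135.55] F [-6.8 -0.6 -0.7] T [-0.352  1.323 -0.045] 8.95
```

```bash
sed -i 's/^BAR=.*; HIN/BAR=np.array([453.2,149.0,136.]); HIN/' h.py; python3 - <<'E'
from h import *
from rig import vision,manip,kin
for th in (0.2,0.3):
        manip.move_l(tcpof(th)+[0,0,1],HQ,speed=80); st(manip,th)
p,d=vision.snapshot("wrist")
cv2.imwrite("pics/w10.png",p[:,:,::-1])
p,d=vision.snapshot("side")
cv2.imwrite("pics/s10.png",cv2.resize(p[100:260,220:440],None,fx=3,fy=3)[:,:,::-1])
E
```

```text
0.2 35.02 [461.27 149.77 147.54] F [-5.2 -2.4 -0.5] T [-0.309  0.913  0.015] 8.96
0.3 35.36 [467.35 150.37 161.4 ] F [-8.  -2.4  2. ] T [-0.351  1.433 -0.017] 8.87
```

View pics/w10.png

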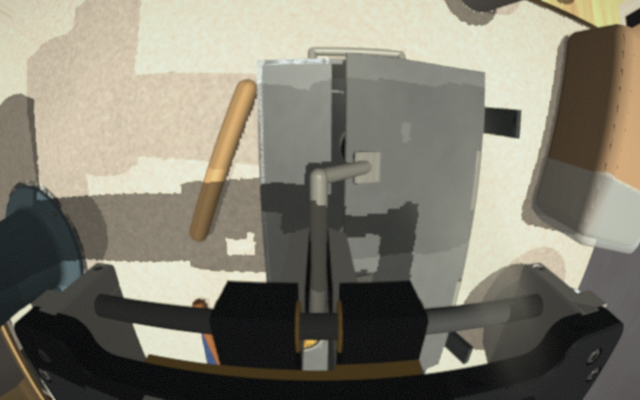

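View pics/s10.png

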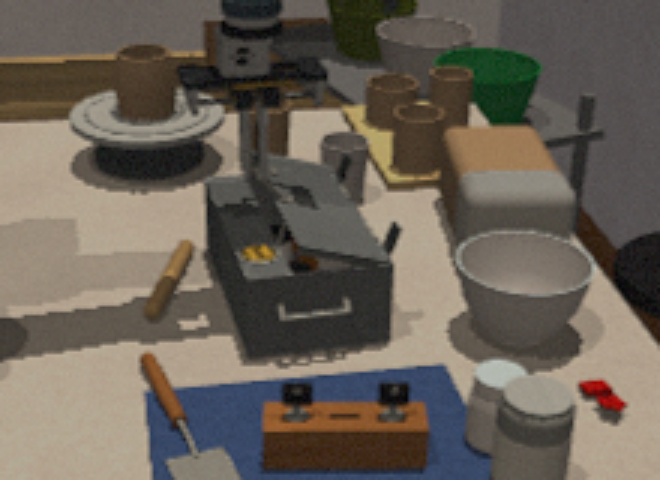

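```bash
sed -i 's/^BAR=.*; HIN/BAR=np.array([451.7,148.9,136.]); HIN/' h.py; python3 - <<'E'
from h import *
from rig import vision,manip,kin
for th in np.arange(0.45,1.61,0.15):
        manip.move_l(tcpof(th)+[0,0,1],HQ,speed=110); s=st(manip,th.round(2))
        if np.abs(s["wrist_force"]).max()>22: break
p,d=vision.snapshot("wrist")
cv2.imwrite("pics/w11.png",p[:,:,::-1])
p,d=vision.snapshot("side")
cv2.imwrite("pics/s11.png",cv2.resize(p[100:260,220:440],None,fx=3,fy=3)[:,:,::-1])
E
```

```text
0.45 35.8 [478.3  151.41 180.14] F [-5.4 -2.1  1.5] T [-0.289  0.961 -0.056] 8.69
0.6 36.15 [491.69 152.74 196.82] F [-8.6 -2.3  4.9] T [-0.509  1.554 -0.031] 9.26
0.75 36.5 [508.24 154.34 212.24] F [-9.5 -1.4  9.2] T [-0.452  1.952 -0.039] 8.98
0.9 36.85 [527.53 156.17 224.35] F [-6.6 -2.2  9.8] T [-0.464  1.347 -0.012] 9.18
1.05 37.2 [547.55 158.06 232.98] F [-5.2 -1.4  9.4] T [-0.458  0.997 -0.01 ] 8.9
1.2 37.55 [568.57 160.06 238.1 ] F [-2.  -3.2  8.4] T [-0.445  0.419  0.052] 9.23
1.35 37.9 [589.98 162.16 239.95] F [-1.3 -2.6  7.4] T [-0.464  0.227 -0.021] 9.16
1.5 38.25 [611.46 164.23 238.59] F [-1.2 -1.6  6.5] T [-0.428  0.048  0.083] 9.06
```

View pics/w11.png

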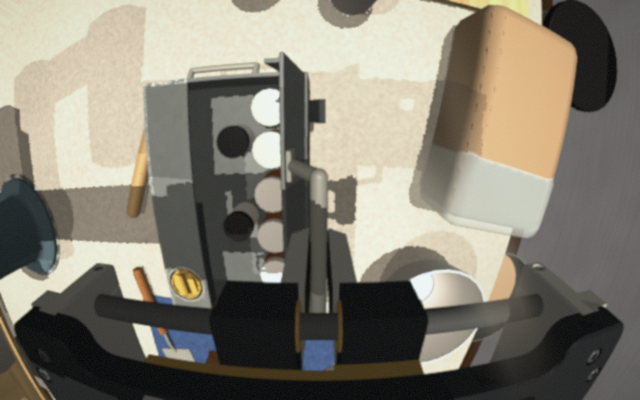

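View pics/s11.png

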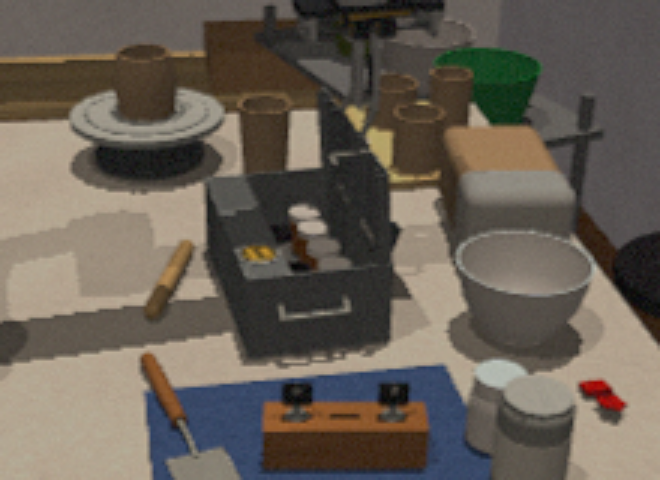

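```bash
python3 - <<'E'
from h import *
from rig import vision,manip,kin
for th in (1.6,1.7,1.8,1.86,1.89,1.91,1.93):
        manip.move_l(tcpof(th)+[0,0,1],HQ,speed=70); s=st(manip,round(th,2))
        if np.abs(s["wrist_force"]).max()>14: break
p,d=vision.snapshot("side")
cv2.imwrite("pics/s12.png",cv2.resize(p[100:260,220:440],None,fx=3,fy=3)[:,:,::-1])
E
```

```text
1.6 38.71 [625.72 165.65 235.84] F [ 0.2 -1.9  5.6] T [-0.479 -0.076  0.005] 9.18
1.7 39.07 [639.81 167.01 231.62] F [ 2.1 -2.6  5.7] T [-0.48  -0.228 -0.028] 8.85
1.8 39.42 [653.4  168.36 226.01] F [ 1.8 -2.7  4.6] T [-0.459 -0.313  0.035] 8.76
1.86 39.7 [661.27 169.11 221.93] F [ 2.8 -3.9  3.5] T [-0.628 -0.548  0.016] 9.47
1.89 39.95 [664.68 169.46 219.99] F [ 3.2 -2.9  4.8] T [-0.654 -0.612  0.018] 8.74
1.91 40.2 [667.1  169.72 218.67] F [ 2.5 -2.7  4.6] T [-0.684 -0.457  0.005] 9.46
1.93 40.45 [668.83 169.89 217.48] F [-0.4 -3.9  7.9] T [-0.827  0.092 -0.024] 8.95
```

View pics/s12.png

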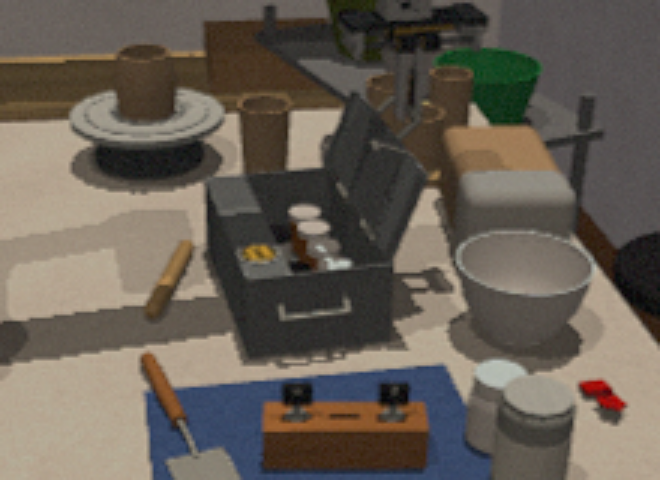

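```bash
python3 - <<'E'
from h import *
from rig import vision,manip,kin
manip.move_l(tcpof(1.945)+[0,0,1],HQ,speed=40); st(manip)
manip.move_gripper(21); s=st(manip,"rel")
p=s["position"]
manip.move_l([p[0],p[1],p[2]+25],HQ,speed=60); st(manip,"up")
manip.move_l([p[0],p[1],p[2]+110],HQ,speed=200)
manip.move_pose([520,-60,400],HQ)
st(manip)
p,d=vision.snapshot("side")
cv2.imwrite("pics/s13.png",cv2.resize(p[100:340,190:450],None,fx=2.4,fy=2.4)[:,:,::-1])
p,d=vision.snapshot("top")
cv2.imwrite("pics/t13.png",p[:,:,::-1])
p,d=vision.snapshot("wrist")
cv2.imwrite("pics/w13.png",p[:,:,::-1])
E
```

```text
40.75 [668.88 169.91 217.4 ] F [-9.  -5.1 15.1] T [-1.057  1.735 -0.04 ] 8.99
rel 41.17 [669.68 170.73 214.57] F [ 1.5 -1.1  0.2] T [-0.015 -0.065 -0.012] 20.88
up 41.73 [669.85 170.75 240.14] F [-0.   0.5  0.4] T [-0.088 -0.116 -0.006] 21.44
 43.4 [520.23 -59.44 399.13] F [-0.5  0.4  0.7] T [-0.013 -0.059 -0.01 ] 20.77
```

View pics/s13.png

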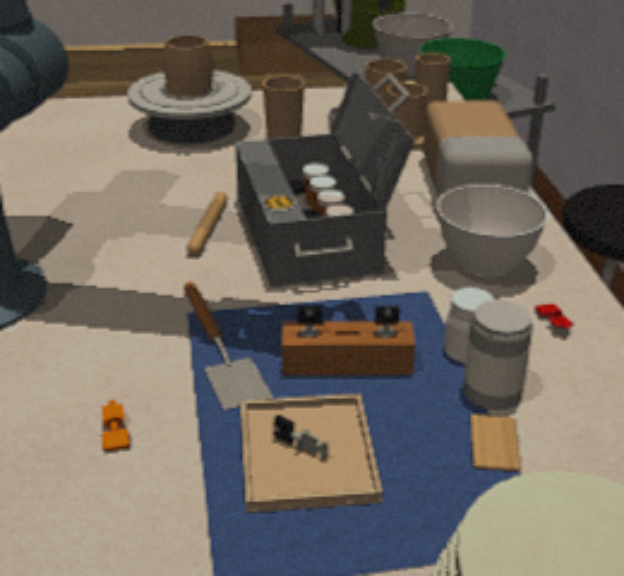

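View pics/t13.png

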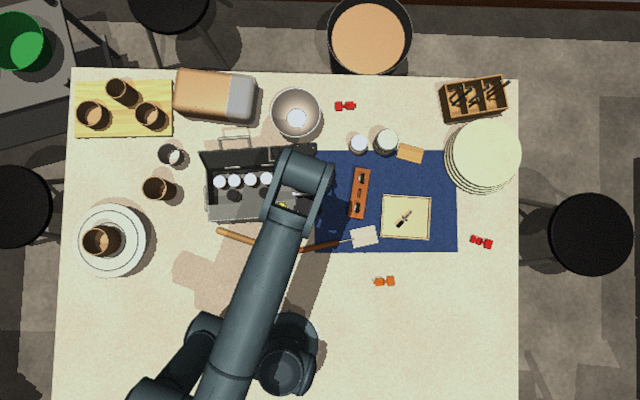

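```bash
python3 - <<'E'
from rig import workorder,manip
manip.dwell(0.3); workorder.sign_off(); print(manip.sense()["t"])
E
```

```text
the job is handed in; nothing more can be done
the job is handed in; nothing more can be done
```

The chest is unlocked and its lid is leaning back on its rests. I handed the job in after about 44 s.

- **Keys:** The first key I tried, from the slot nearest the robot, sprang back with about 0.48 N m at 0.34 rad. I turned it back to 0 and put it back in its slot. The middle key turned with under 0.1 N m until it met the stop at about 1.55 rad of hand turn. There I pressed to about 0.4 N m, below the 0.8 N m limit. I drew it out and laid it in the tray; the third key was not touched.
- **Lid:** I gripped the bar and swung the lid past upright. I lowered it until the wrist force showed contact with the rests, where I pressed up to about 15 N before releasing.
- **Last checks:** The final side and top pictures show:
  - the lid leaning back and the key lying in the tray;
  - two keys seated in the block at the same height;
  - the roller, spatula, jar, tin, bowl and rib where they were;
  - the red and orange look-alikes untouched, and the arm clear of everything.
- **Disagreements:**
  - My first lock estimate was about 2 mm off. I corrected it from a close wrist picture before inserting the key.
  - My hinge estimate was 1–2 mm off, which gave forces of up to about 10 N along the arc.
  - One retreat move from the tray was refused as unreachable and nothing moved, so I used a shorter one.

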